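# Reset the coarse stop ring of a sheet folder

## Task

On the grey stop-setting head, tip the ball-ended clamp lever right over to release it, turn the coarse ring (the large outer one) by its fin until the fin points at the slim upright index pin, then tip the clamp lever fully back to where it was. The fine knob in the middle of the ring must keep its setting, so do not turn it. Push the fin gently instead of gripping it, and leave the things lying about where they are.

Things in the scene. Friction and masses are not known exactly. Their poses are not given: they have to be found in the camera images.
- head: Fixed grey cast box with a dark steel top plate (the deck), 280 (x) x 360 (y) x 60 mm high, the deck at z = 60 mm. Origin at the centre of its underside, directly below the common vertical axis of ring and knob. Its own x axis points to the half of the deck over which the fin swings; the clamp lever stands on the other half.
- coarse: The coarse ring: aluminium disc, 120 mm dia, top 22 mm above the deck, with one upright radial fin. Origin on the axis at deck height; its x axis points along the fin, outwards; z up. It turns about the vertical axis (2.1 rad either side of the head's x), stiff (0.25 N m, about 4 N pushed at the middle of the fin), and stays where it is left. Over 25 N of contact force on ring or fin spoils its gear.
- fin (a point): Point inside the fin, 68 mm from the axis and 31 mm above the deck; axes as the ring's (x outwards along the fin). The fin is a flat upright plate: 10 mm thick, from 42 to 88 mm from the axis, its top 55 mm above the deck, with a thin nose to 96 mm.
- fine: The fine knob in the middle of the ring: black, 60 mm dia up to 36 mm above the deck, with a 56 x 14 mm grip bar on top that rises to 54 mm above the deck. Origin on the axis at deck height, x axis along its white mark. It turns very easily (0.02 N m). It must not be turned.
- fine_mark (a point): End of the white mark on top of the fine knob, 26 mm from the axis, 53.5 mm above the deck. It must stay within 3 mm of where it starts.
- pin_top (a point): Top centre of the index pin: an upright metal rod of 14 mm dia, 36 mm high above the deck, on a 30 mm dia, 4 mm high foot; fixed, 110 to 151 mm from the axis, 0.9 to 1.5 rad to the left or to the right of the head's x axis. On the other side stands a squat plug (24 mm dia, 14 mm high), which is not the target.
- clamp (a joint): Angle of the clamp lever, rad: about 0 clamped (leaning 0.5 rad to the head's -y side), 1.0 fully released (leaning 0.5 rad to its +y side), 0.5 upright. It swings in the head's y-z plane about a pivot at head x = -105 mm, y = 0, 22 mm above the deck; light (about 2 N at the tip) and stays where it is left.
- clamp_tip (a point): Centre of the black ball (26 mm dia) at the end of the clamp lever's 10 mm rod, 80 mm from the pivot; its base block on the deck is 44 (x) x 60 (y) x 18 mm high, the round hub on it rises to 34 mm.
- tin: Bystander: small can, 42 mm dia, 50 mm high, on the deck's corner on the lever's half, +y side. Origin at its underside.
- block: Bystander: steel block 50 x 30 x 20 mm on the deck's corner on the lever's half, -y side. Origin at its underside.
- hammer: Bystander: hammer lying on the table to the left of the head.
- wrench: Bystander: wrench lying on the table to the right of the head.
- can: Bystander: can, 64 mm dia, 170 mm high, on the table at the far right. Origin at its underside.
- mug: Bystander: white mug, 80 mm dia, 90 mm high, on the table at the far left. Origin at its underside.

How it is judged (in metres and radians):
On the way, in this order (a step that is already met when the one before it is completed fails the run):
1. the clamp lever is tipped over to released (value of joint clamp above 0.85 rad), for 0.1 s.
2. with the clamp released, the fin is pushed round until it points at the index pin (y of pin_top in the frame of fin between -0.01 and 0.01 m and x of pin_top in the frame of fin above 0.02 m and value of joint clamp above 0.8 rad and angular speed of coarse below 0.05 rad/s), for 0.2 s.
3. the clamp lever is tipped back to clamped (value of joint clamp below 0.15 rad), for 0.2 s.
At the end, for the whole second after the job is handed in: The fin points at the index pin (its centre line passes within 10 mm of the pin's axis) and the ring is still, the clamp lever is back within 0.15 rad of clamped, and the mark of the fine knob is within 3 mm of where it started (y of pin_top in the frame of fin between -0.01 and 0.01 m and x of pin_top in the frame of fin above 0.02 m and value of joint clamp below 0.15 rad and angular speed of coarse below 0.05 rad/s and distance of fine_mark from where it was at the start of the episode below 0.003 m); the robot touches nothing.
It fails at once if the fine knob is turned (its mark moves more than 3 mm) (distance of fine_mark from where it was at the start of the episode above 0.003 m).
It fails at once if the coarse ring or its fin is pushed or squeezed with more than 25 N (contact force between coarse and anything else above 25 N).
It fails at once if a bystander is moved more than 25 mm (distance of any of tin, block, hammer, wrench, can, mug from where it was at the start of the episode above 0.025 m).
It also fails if it takes over 64 s, if anything falls off the work surface, if the arm or the gripper's body presses on something with over 40 N, if the wrist force passes 120 N, or if a joint passes its speed limit or range.

## Robot

A 6-joint arm with a two-finger parallel gripper is mounted at the origin on the work surface. World frame = base frame: x ahead of the robot, y to its left, z up, the work surface at z = 0. Lengths are in mm, angles in rad, forces in N, time in s.
With the tool pointing down it reaches from about 350 to 775 mm from the base axis. Payload 7.3 kg.
Tool frame: the origin (TCP) lies at the very end of the fingers, on their centre line; the grasp point (between the pads) lies 19 mm behind it; x points along the fingers, y is the direction in which the jaws open and shut, and the axes are right-handed (so a half turn about x gives the same grasp; the last joint's range is limited). The gripper opens to 92 mm and grips with 3 to 60 N. Pads are 19 mm wide; open, the fingers measure 130 mm over their backs; the gripper's body (75 mm by 190 mm) begins 47 mm behind the grasp point.
Start: joints at [-1.46, 0.342, 1.524, -0, 1.275, -0.146], TCP at [133.365, -507.798, 226.741] pointing down, gripper open.
Joint ranges: [-2.53, 2.53], [-0.77, 2.02], [0.04, 2.7], [-1, 4.14], [0.28, 2.66], [-3.11, 3.11]. Speed limits (rad/s): [2.57, 2.57, 3.14, 3.14, 3.14, 3.14].

## Interface

Orientations are given as [roll, pitch, yaw] about the fixed x, y, z axes, in that order (R = Rz(yaw) Ry(pitch) Rx(roll)).
In Python, from plant import bot gives the robot as it stands.
- The arm moves only by the tool step_arm, never from a script. Its argument "targets" is a list that holds one entry, the list of rows, each a list of 4 numbers: the shift along the tool's x, y, z in m, then the turn about the tool's x in degrees. A call has exactly 5 rows; each row is the pose to reach, as a shift and turn from the pose measured when the call began, along the tool's axes at that moment; what a row does not reach only later rows make up. A row lasts 1/12 s, in which the tool goes at most 41.7 mm and 7.16 degrees, less where a joint would pass 70% of its speed; a pose out of reach is approached as far as the arm can. A call with a gripper value outside its range is refused whole. "jaw" is the closure, from 0 (fully open) to 1 (shut), set as the call begins (left out, the last holds). The fingers move at their own pace and stop on an object; the grip force is fixed at half the most. Time passes only in rows, so rows that repeat a pose let the fingers close, or fill a call up. It gives the time, the measured TCP pose, the force and the opening at its end, in the units of the state.
- bot.get_obs(): the state, without advancing time (a new reading comes with each control period).
- bot.capture(name): name is "side" or "top" or "wrist"; returns a dict with "color" (384x512x3 uint8, red, green, blue), "depth" (384x512 float32, mm along the optical axis (not along the pixel's ray), 0 where there is no reading), "fov_y" (degrees; the focal length in pixels is half the picture's height over the tangent of half this angle, whatever the lens; pixels are square), "cx", "cy" (the principal point, pixels), "rvec" (rotation vector, rad) and "tvec" (3), from world to camera coordinates, as OpenCV has them. Camera axes: x right, y down, z forward; pixel columns grow to the right and rows downward; lengths in mm; the calibration is good to about 2 mm. A picture is of the moment at which its call begins.
- bot.close_job(): hands the job in, once; it reports no verdict.
The state is a dict: "time": time; "joint_positions": joint angles; "dq": joint speeds; "tau": joint torques, N m; "tool_pos": TCP position; "tcp_rot": TCP orientation; "contact_force": force on the tool from outside, world axes, zero at the start; "moment": the same for the moment, N m; "grip_width": finger opening in mm.
Only numpy, scipy, OpenCV 4.12 (cv2) and the standard library are available. Lean on these libraries where they do the work, as an engineer would, in place of code of your own. Each camera call takes 0.05 s, during which the arm holds its last target. There are 200 camera calls.

## Working session

There is one attempt and no reset: what is moved stays moved. The work goes in short steps, Python scripts to look and compute and a tool call to move; the robot and the scene stay as the last step left them, time stands still between calls to the robot, and variables do not carry over. Pictures are saved under pics/ and viewed, about 8 in all and at most 12, crops included, and the job is handed in when it is done.

Besides the shell and the picture viewer there is one more tool, called as name(argument=value, ...) on one line, values as JSON. step_arm: Moves the arm, as the interface text tells. Its arguments: {"type":"object","properties":{"targets":{"type":"array","items":{"type":"array","items":{"type":"array","items":{"type":"number"}}}},"jaw":{"type":"number"}},"required":["targets"]}

```bash
mkdir -p pics; ls; python3 - <<'E'
from plant import bot
import cv2,numpy as np
print(bot.get_obs())
for n in("side","top"):
    c=bot.capture(n); cv2.imwrite(f"pics/{n}0.png",c["color"][:,:,::-1]); np.savez(f"{n}0.npz",**c)
    print(n,c["fov_y"],c["cx"],c["cy"],c["rvec"],c["tvec"])
E
```

```text
pics
{'time': 0.0, 'joint_positions': array([-1.46001740e+00,  3.42740449e-01,  1.52504074e+00, -3.30084953e-05,
        1.27541856e+00, -1.45965709e-01]), 'dq': array([0.00236687, 0.00153929, 0.0010265 , 0.00059087, 0.00090461,
       0.00036485]), 'tau': array([-1.39109776e-03, -4.31244743e+01, -2.44221014e+01,  7.17408629e-02,
        5.59722050e-02, -1.22295064e-04]), 'tool_pos': array([ 133.29643103, -507.35547424,  226.02749971]), 'tcp_rot': array([-1.69712443,  1.56918892,  1.70122249]), 'contact_force': array([-0.5139848 ,  0.17628761, -0.2256493 ]), 'moment': array([-0.02285689, -0.02852846,  0.04367202]), 'grip_width': 92.10672010127105}
side 46.645731034795475 260.27733065138665 194.28910505651243 [ 0.89808857 -2.44806525  1.12687431] [ 378.84399512  298.07350321 1264.24516342]
top 57.81022761736877 262.64285712479483 191.94544237293752 [ 2.16341629 -2.09895702  0.21186495] [ -30.77040854  532.92371402 1214.50684017]
```

View pics/top0.png

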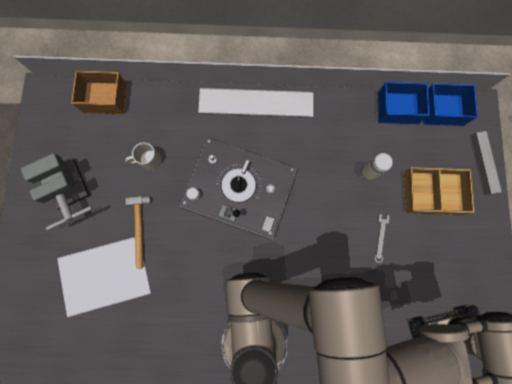

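View pics/side0.png

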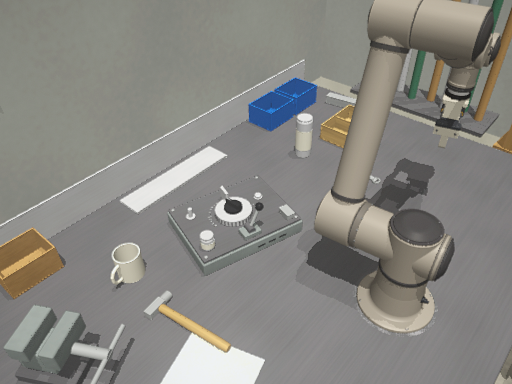

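The top view shows the head around (239,188), with the fin near (245,166), two pin-like things near (212,159) and (270,188), and the lever ball near (236,213). I'll zoom in on both views.

```bash
cat > h.py <<'E'
import numpy as np,cv2
def cam(c):
    R=cv2.Rodrigues(np.array(c["rvec"],float))[0]; t=np.array(c["tvec"],float).ravel()
    f=384/2/np.tan(np.radians(float(c["fov_y"]))/2); return R,t,f,float(c["cx"]),float(c["cy"])
def ray(c,u,v):
    R,t,f,cx,cy=cam(c); o=-R.T@t; d=R.T@np.array([(u-cx)/f,(v-cy)/f,1]); return o,d
def onz(c,u,v,z):
    o,d=ray(c,u,v); return o+d*(z-o[2])/d[2]
def tri(c1,p1,c2,p2):
    o1,d1=ray(c1,*p1);o2,d2=ray(c2,*p2)
    s=np.linalg.lstsq(np.c_[d1,-d2],o2-o1,rcond=None)[0]
    a=o1+d1*s[0];b=o2+d2*s[1]; return (a+b)/2,np.linalg.norm(a-b)
def cloud(c):
    R,t,f,cx,cy=cam(c); d=c["depth"]; v,u=np.mgrid[:384,:512]
    P=np.stack([(u-cx)/f*d,(v-cy)/f*d,d],-1); return (P-t)@R
def proj(c,p):
    R,t,f,cx,cy=cam(c); q=R@np.array(p,float)+t; return np.array([q[0]/q[2]*f+cx,q[1]/q[2]*f+cy])
def load(n): return dict(np.load(n+".npz"))
def crop(c,x0,y0,w,h,k,name):
    im=cv2.resize(np.ascontiguousarray(c["color"][y0:y0+h,x0:x0+w,::-1]),None,fx=k,fy=k,interpolation=cv2.INTER_CUBIC)
    for x in range((x0+9)//10*10,x0+w,10): cv2.putText(im,str(x),(int((x-x0+.5)*k)-8,8),0,.3,(0,255,255));cv2.line(im,(int((x-x0+.5)*k),10),(int((x-x0+.5)*k),16),(0,255,255))
    for y in range((y0+9)//10*10,y0+h,10): cv2.putText(im,str(y),(0,int((y-y0+.5)*k)+3),0,.3,(0,255,255));cv2.line(im,(20,int((y-y0+.5)*k)),(26,int((y-y0+.5)*k)),(0,255,255))
    cv2.imwrite(name,im)
E
python3 - <<'E'
from h import *
t=load("top0");s=load("side0")
a=np.full((600,800,3),0,np.uint8)
crop(t,175,132,130,108,6,"pics/tc.png"); crop(s,160,165,150,112,5,"pics/sc.png")
P=cloud(t); m=(abs(P[...,2]-60)<5)&(P[...,0]>200)&(P[...,0]<800)&(abs(P[...,1])<500)
n,l,st,ce=cv2.connectedComponentsWithStats(m.astype(np.uint8))
k=1+np.argmax(st[1:,4]); q=P[l==k]; print(len(q),q.mean(0),cv2.minAreaRect(q[:,:2].astype(np.float32)), np.median(q[:,2]))
E
```

```text
5308 [555.38116133  70.65717631  59.96984765] ((552.7295532226562, 74.07742309570312), (350.1611633300781, 271.1947326660156), 72.14026641845703) 59.971937697201156
```

View pics/tc.png

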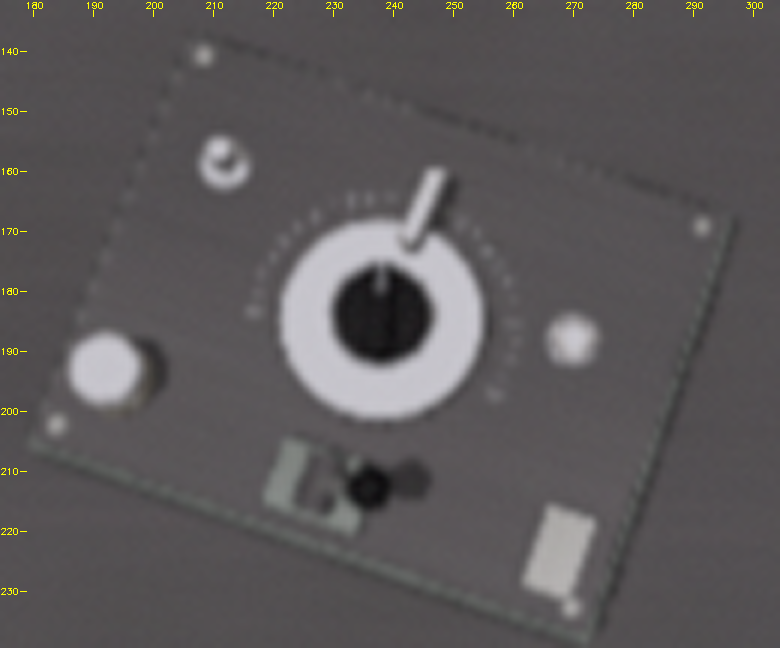

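View pics/sc.png

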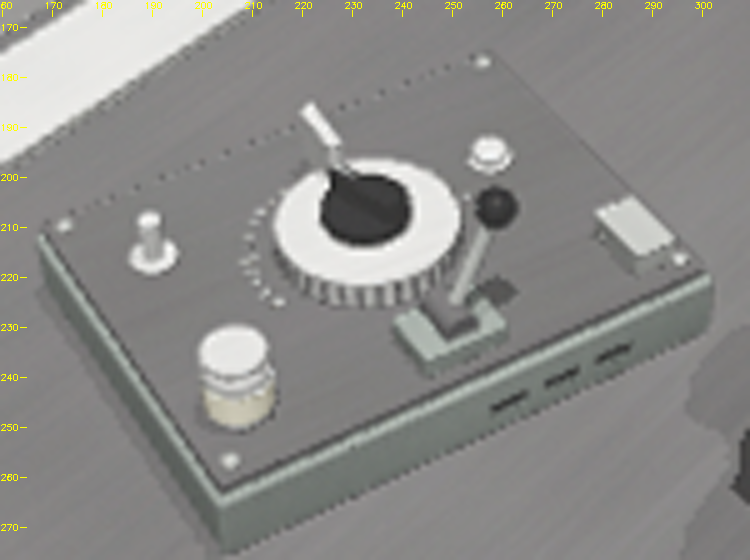

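Top crop: pin top ≈(211.3,156.3), plug ≈(269.5,188.5), ring centre ≈(238,185), fin nose ≈(247,160), ball (236,212.5), corner screws (208.3,140.6), (291.5,169), (184,202.2), (269.8,232.7). Side crop: pin top (189.5,208), ball (258.5,206).

```bash
python3 - <<'E'
from h import *
t=load("top0");s=load("side0")
g=cv2.cvtColor(t["color"],cv2.COLOR_RGB2GRAY)
# screws
S=np.array([onz(t,*p,61)[:2] for p in [(208.3,140.6),(291.5,169),(184,202.2),(269.8,232.7)]])
print(S.round(1),"centre",S.mean(0), "yaw x:",np.arctan2(*(S[0]-S[2])[::-1]),np.arctan2(*(S[1]-S[3])[::-1]),"y:",np.arctan2(*(S[0]-S[1])[::-1])-np.pi/2,np.arctan2(*(S[2]-S[3])[::-1])-np.pi/2)
# ring: white mask
m=((g>150)).astype(np.uint8)
n,l,st,ce=cv2.connectedComponentsWithStats(m)
for i in range(1,n):
    x,y,w,h,a=st[i]
    if 175<x<300 and 132<y<240: print(st[i],ce[i].round(1))
i=l[185,225]; c,_=cv2.findContours((l==i).astype(np.uint8),0,1)
p=c[0][:,0].astype(float); p=p[(p[:,1]>178)]; w=np.array([onz(t,*q,82)[:2] for q in p])
A=np.c_[2*w,np.ones(len(w))];r=np.linalg.lstsq(A,(w**2).sum(1),rcond=None)[0];C=r[:2];print("ring",C,np.sqrt(r[2]+C@C))
C0=S.mean(0)
print("pin top z96",onz(t,211.3,156.3,96),"tri",tri(t,(211.3,156.3),s,(189.3,207.5)),"foot z64",onz(t,212,159,64),"side foot",onz(s,190,215.5,64))
print("ball",tri(t,(235.9,212.5),s,(258.5,206)))
print("fin nose",tri(t,(247,160.3),s,(221,186)),"inner",onz(t,243,171,115))
P=cloud(t);q=P[132:240,175:305].reshape(-1,3);print("top z histogram fin:",[ (x.round(0)) for x in q[q[:,2]>105]][:25])
E
```

```text
[[ 717.8  191.6]
 [ 620.  -117.4]
 [ 485.3  264.8]
 [ 386.2  -43.9]] centre [552.31043488  73.7846719 ] yaw x: -0.3053498850130837 -0.3044403332060223 y: -0.30664974998915495 -0.3106776534666338
[209 155   7   8  26] [211.5 159.1]
[222 160  33  41 619] [238.2 184.2]
[267 185   7   7  33] [270.  188.1]
[187 188  11  11  98] [191.9 193.1]
[184 202   1   1   1] [184. 202.]
[263 217  11  14  98] [267.6 223.6]
[269 232   2   2   3] [269.7 232.7]
ring [551.88581423  73.58840212] 57.312460754827676
pin top z96 [648.00887275 172.14921837  96.        ] tri (array([648.8168136 , 172.63974856,  94.53724592]), np.float64(0.9068655025414187)) foot z64 [647.1529136  173.64840073  64.        ] side foot [646.57445192 176.89949909  64.        ]
ball (array([442.51777829,  72.38075106, 150.95618907]), np.float64(1.1195334453697066))
fin nose (array([632.68148771,  43.85362595, 111.52990763]), np.float64(1.1894931208640087)) inner [593.2743487   56.54221322 115.        ]
top z histogram fin: [array([ 302.,   -0., 1292.]), array([ 302.,   -0., 1292.]), array([ 302.,   -0., 1292.]), array([ 302.,   -0., 1292.]), array([ 302.,   -0., 1292.]), array([ 302.,   -0., 1292.]), array([ 302.,   -0., 1292.]), array([ 302.,   -0., 1292.]), array([ 302.,   -0., 1292.]), array([ 302.,   -0., 1292.]), array([ 302.,   -0., 1292.]), array([ 302.,   -0., 1292.]), array([ 302.,   -0., 1292.]), array([ 302.,   -0., 1292.]), array([ 302.,   -0., 1292.]), array([ 302.,   -0., 1292.]), array([ 302.,   -0., 1292.]), array([ 302.,   -0., 1292.]), array([ 302.,   -0., 1292.]), array([633.,  48., 116.]), array([634.,  44., 114.]), array([633.,  41., 116.]), array([631.,  48., 110.]), array([630.,  44., 113.]), array([631.,  41., 112.])]
```

```bash
cat >> h.py <<'E'
from scipy.spatial.transform import Rotation as Ro
C=np.array([552.,73.7]); Y=-0.306
def hw(x,y,z=0): c,s=np.cos(Y),np.sin(Y); return np.array([C[0]+c*x-s*y,C[1]+s*x+c*y,z+60])
def st():
    from plant import bot
    o=bot.get_obs(); return o,np.array(o["tool_pos"]),Ro.from_euler("xyz",o["tcp_rot"]).as_matrix()
def yaw(R): return np.arctan2(R[1,1],R[0,1])   # heading of tool y
def to(p,yw=None):
    o,q,R=st(); d=R.T@(np.array(p)-q)/1000
    tw=0 if yw is None else -np.degrees((yw-yaw(R)+np.pi)%(2*np.pi)-np.pi)
    print("shift",d.round(4),"turn",round(tw,1))
E
python3 - <<'E'
from h import *
o,p,R=st(); print(R.round(3),"yaw y",yaw(R)); to((400,-250,230)); 
print("pre",hw(-105,-95,90)); to(hw(-105,-95,170),Y);to(hw(-105,-95,170),Y+np.pi)
E
```

```text
[[-0.     0.254 -0.967]
 [ 0.001 -0.967 -0.254]
 [-1.    -0.001 -0.   ]] yaw y -1.314000177698645
shift [-0.0036 -0.1813 -0.3233] turn 0
pre [423.25919801  14.74403421 150.        ]
shift [-0.0032 -0.4314 -0.4131] turn -57.8
shift [-0.0032 -0.4314 -0.4131] turn 122.2
```

step_arm(targets=[[[0, -0.02, -0.035, -6], [0, -0.04, -0.07, -12], [0, -0.06, -0.105, -18], [0, -0.08, -0.14, -24], [0, -0.1, -0.175, -30]]], jaw=1)

```text
time: 0.52
tool_pos: [278.0, -364.6, 226.0]
tcp_rot: [-2.178, 1.569, 1.749]
contact_force: [0.9, -0.8, 0.2]
grip_width: 63.0
```

```bash
python3 - <<'E'
from h import *
to(hw(-105,-95,170),Y)
E
```

```text
shift [-0.0033 -0.1657 -0.3709] turn -27.5
```

step_arm(targets=[[[0, -0.015, -0.034, -6], [0, -0.03, -0.068, -12], [0, -0.045, -0.102, -18], [0, -0.06, -0.136, -24], [0, -0.075, -0.17, -27.5]]])

```text
time: 0.93
tool_pos: [345.3, -189.5, 226.2]
tcp_rot: [-2.57, 1.569, 1.842]
contact_force: [1.6, -0.5, -0.3]
grip_width: 30.1
```

```bash
python3 - <<'E'
from h import *
to(hw(-105,-95,170),Y)
E
```

```text
shift [-0.0034  0.0139 -0.2182] turn 0.3
```

step_arm(targets=[[[0, 0.003, -0.036, 0], [0, 0.006, -0.072, 0], [0, 0.008, -0.108, 0], [0, 0.011, -0.144, 0], [0, 0.014, -0.18, 0]]])

```text
time: 1.35
tool_pos: [412.1, -19.9, 226.4]
tcp_rot: [-2.498, 1.568, 1.913]
contact_force: [1.4, 0.8, 0.3]
grip_width: 0.5
```

step_arm(targets=[[[0, 0, -0.012, 0], [0, 0, -0.025, 0], [0, 0, -0.035, 0], [0, 0, -0.035, 0], [0, 0, -0.035, 0]]])

```text
time: 1.77
tool_pos: [422.3, 13.5, 226.3]
tcp_rot: [-2.233, 1.568, 2.18]
contact_force: [-0.2, -0.2, -0.2]
grip_width: 0.3
```

```bash
python3 - <<'E'
from h import *
from plant import bot
to(hw(-105,-95,80),Y)
for n in("side","top"):
    c=bot.capture(n); np.savez(f"{n}1.npz",**c)
a=load("side1"); crop(a,150,100,180,135,4,"pics/s1.png")
print([ (n,proj(load(n+"1"),st()[1])) for n in ("side","top")])
E
```

```text
shift [ 0.0863  0.0007 -0.0013] turn 0.3
[('side', array([276.23917007, 179.6859884 ])), ('top', array([253.63479441, 216.73347507]))]
```

View pics/s1.png

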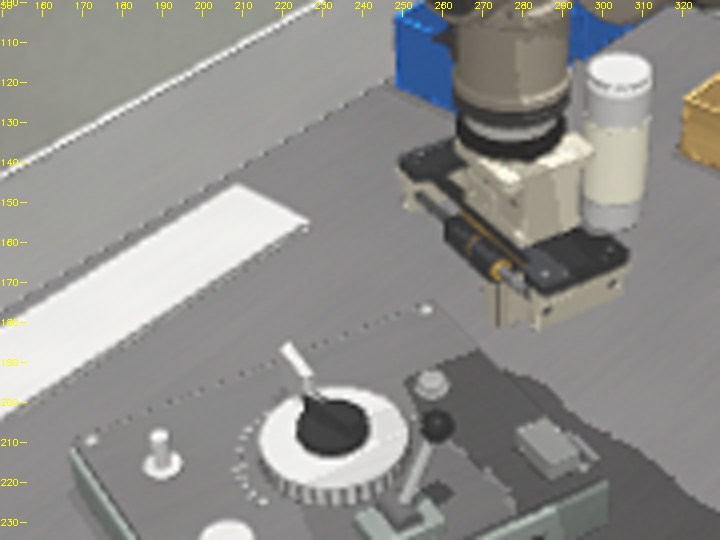

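step_arm(targets=[[[0.03, 0, 0, 0], [0.06, 0, 0, 0], [0.084, 0, 0, 0], [0.084, 0, -0.01, 0], [0.084, 0, -0.022, 0]]])

```text
time: 2.28
tool_pos: [428.1, 33.5, 142.0]
tcp_rot: [-1.764, 1.566, 2.644]
contact_force: [-0.1, -0.4, 0.2]
grip_width: 0.4
```

step_arm(targets=[[[0, 0, -0.012, 0], [0, 0, -0.024, 0], [0, 0, -0.036, 0], [0, 0, -0.048, 0], [0, 0, -0.06, 0]]])

```text
time: 2.7
tool_pos: [447.0, 90.9, 143.8]
tcp_rot: [-1.817, 1.568, 2.589]
contact_force: [-0.5, -1.5, 1.4]
grip_width: 0.5
```

```bash
python3 - <<'E'
from h import *
to(hw(-105,15,82),Y)
E
```

```text
shift [ 0.0018  0.0003 -0.0302] turn 0.0
```

step_arm(targets=[[[0.001, 0, -0.008, 0], [0.001, 0, -0.016, 0], [0.001, 0, -0.023, 0], [0.001, 0, -0.03, 0], [0.001, 0, -0.03, 0]]])

```text
time: 3.12
tool_pos: [456.4, 120.4, 142.9]
tcp_rot: [-1.984, 1.568, 2.423]
contact_force: [-0.1, -0.1, 0.0]
grip_width: 0.4
```

```bash
python3 - <<'E'
from h import *
to(hw(-105,15,82),Y); print(st()[0]["contact_force"])
E
```

```text
shift [0.0009 0.0003 0.0007] turn 0.0
[-0.05381498 -0.07923932  0.00979837]
```

step_arm(targets=[[[0.001, 0, -0.001, 0], [0.001, 0, -0.002, 0], [0.001, 0, -0.003, 0], [0.001, 0, -0.003, 0], [0.001, 0, -0.003, 0]]])

```text
time: 3.53
tool_pos: [456.9, 121.6, 142.1]
tcp_rot: [-1.008, 1.567, -2.884]
contact_force: [-2.9, -8.1, 4.3]
grip_width: 0.2
```

step_arm(targets=[[[0, 0, 0.01, 0], [0, 0, 0.025, 0], [-0.02, 0, 0.03, 0], [-0.04, 0, 0.03, 0], [-0.055, 0, 0.03, 0]]])

```text
time: 3.95
tool_pos: [448.3, 92.3, 198.6]
tcp_rot: [-1.169, 1.569, -3.047]
contact_force: [0.7, -0.1, -1.0]
grip_width: 0.3
```

```bash
python3 - <<'E'
from h import *
from plant import bot
for n in("side","top"):
    c=bot.capture(n); np.savez(f"{n}2.npz",**c)
a=load("side2"); crop(a,170,120,140,125,5,"pics/s2.png")
print("expected released ball side px",proj(a,hw(-105,38.4,92.2)), "at .85:",proj(a,hw(-105,80*np.sin(.35),22+80*np.cos(.35))))
f=-.357
o=15
for r in (78,): 
    for z in (75,37):
        p=np.array([C[0]+r*np.cos(f)+25*np.sin(f),C[1]+r*np.sin(f)-25*np.cos(f),60+z]); print(p); to(p,f)
E
```

```text
expected released ball side px [237.58308328 214.67490828] at .85: [240.73339564 212.08856158]
[616.34543175  23.01799715 135.        ]
shift [0.0649 0.1798 0.0162] turn 2.9
[616.34543175  23.01799715  97.        ]
shift [0.1029 0.1797 0.0163] turn 2.9
```

View pics/s2.png

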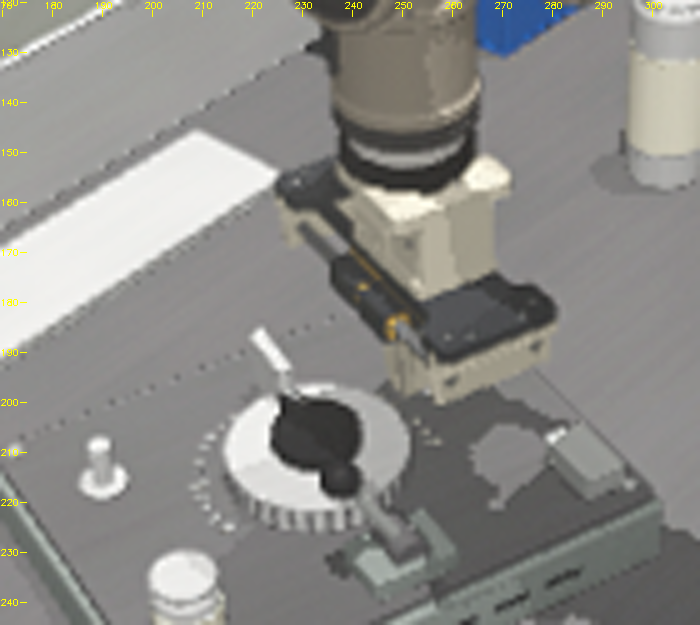

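The lever's ball is at (237.5,215.5), which is where full release should put it (237.6,214.7). Next I move to the fin's clockwise side.

step_arm(targets=[[[0, 0.035, 0.004, 1], [0, 0.07, 0.01, 2], [0, 0.105, 0.015, 2.9], [0, 0.14, 0.02, 2.9], [0, 0.18, 0.022, 2.9]]])

```text
time: 4.47
tool_pos: [615.1, 16.3, 198.7]
tcp_rot: [2.247, 1.57, 0.319]
contact_force: [0.9, -0.1, 0.6]
grip_width: 0.4
```

step_arm(targets=[[[0.0, 0, 0, 0], [0.02, 0, 0, 0], [0.045, 0, 0, 0], [0.07, 0, 0, 0], [0.07, 0, 0, 0]]])

```text
time: 4.88
tool_pos: [611.5, 16.4, 122.4]
tcp_rot: [-1.389, 1.561, 2.967]
contact_force: [-1.8, -0.1, -0.5]
grip_width: 0.5
```

```bash
cat >> h.py <<'E'
def arc(fs,off=14.5,r=76,z=97):
    for f in fs: print(round(f,3),end=" "); to((C[0]+r*np.cos(f)+off*np.sin(f),C[1]+r*np.sin(f)-off*np.cos(f),z),f)
E
python3 - <<'E'
from h import *
from plant import bot
arc([-.357],30)
c=bot.capture("top"); np.savez("top3.npz",**c); c=bot.capture("side"); np.savez("side3.npz",**c); crop(c,170,110,140,120,5,"pics/s3.png")
E
```

```text
-0.357 shift [ 0.0254  0.0005 -0.0029] turn -0.0
```

View pics/s3.png

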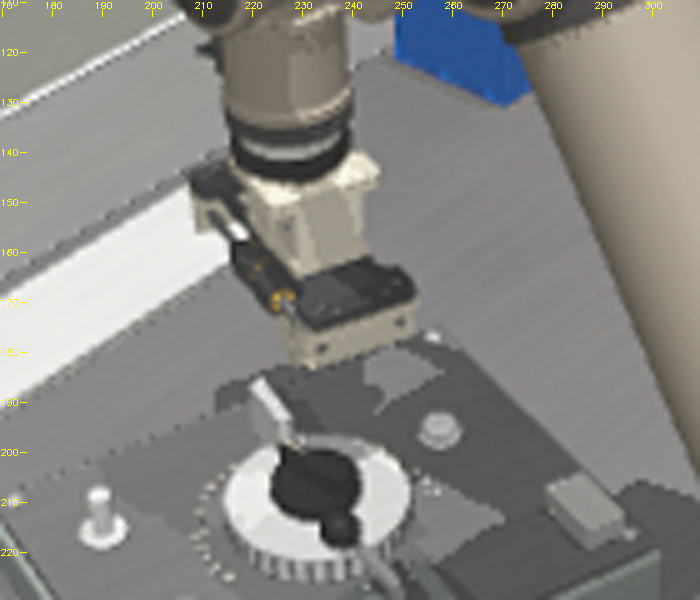

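```bash
python3 - <<'E'
from h import *
s=load("side3"); print(proj(s,st()[1]))
P=cloud(s); o,p,R=st(); L=(P-p)@R
for x0 in range(-80,10,8):
    m=(L[...,0]>x0)&(L[...,0]<=x0+8)&(abs(L[...,1])<110)&(abs(L[...,2])<45)&(P[...,2]>118)
    q=L[m]
    if len(q): print(x0,len(q),q[:,1:].min(0).round(),q[:,1:].max(0).round())
E
```

```text
[230.22632408 180.38920895]
-80 96 [-94. -37.] [77. 35.]
-72 67 [-93. -37.] [78. 38.]
-64 12 [-89. -34.] [84. 37.]
-40 1 [ -1. -10.] [ -1. -10.]
-32 9 [-24. -11.] [ 6. -9.]
-24 9 [-23. -11.] [11. -8.]
-16 9 [-21. -11.] [12. -8.]
-8 5 [-8. -9.] [ 6. -8.]
0 2 [-10.  -9.] [-1. -9.]
```

step_arm(targets=[[[0.012, 0, 0, 0], [0.025, 0, 0, 0], [0.025, 0, -0.004, 0], [0.025, 0, -0.008, 0], [0.025, 0, -0.011, 0]]])

```text
time: 5.4
tool_pos: [619.4, 27.2, 104.5]
tcp_rot: [2.446, 1.569, 0.519]
contact_force: [0.6, 0.5, -0.1]
grip_width: 0.1
```

```bash
python3 - <<'E'
from h import *
print(st()[0]["contact_force"]);arc(np.arange(-.35,.05,.05))
E
```

```text
[ 0.55173791  0.52769815 -0.05084259]
-0.35 shift [ 0.0075 -0.0033 -0.0061] turn -0.4
-0.3 shift [ 0.0075 -0.0027 -0.0099] turn -3.3
-0.25 shift [ 0.0075 -0.0023 -0.0137] turn -6.1
-0.2 shift [ 0.0075 -0.0021 -0.0176] turn -9.0
-0.15 shift [ 0.0075 -0.0021 -0.0215] turn -11.9
-0.1 shift [ 0.0075 -0.0022 -0.0253] turn -14.7
-0.05 shift [ 0.0075 -0.0026 -0.0292] turn -17.6
-0.0 shift [ 0.0076 -0.0031 -0.033 ] turn -20.4
```

step_arm(targets=[[[0.003, -0.002, -0.003, 0], [0.0075, -0.003, -0.006, 0], [0.0075, -0.003, -0.008, -1.8], [0.0075, -0.0027, -0.011, -4], [0.0075, -0.0023, -0.0137, -6]]])

```text
time: 5.82
tool_pos: [622.2, 40.4, 97.2]
tcp_rot: [1.546, 1.569, -0.275]
contact_force: [-1.1, -3.3, 0.1]
grip_width: 0.6
```

```bash
python3 - <<'E'
from h import *
print(st()[0]["contact_force"]);arc(np.arange(-.25,.2,.05))
E
```

```text
[-1.07408806 -3.28968676  0.05341219]
-0.25 shift [ 0.0002 -0.0002 -0.0004] turn -0.0
-0.2 shift [ 0.0002  0.0004 -0.0042] turn -2.9
-0.15 shift [ 0.0002  0.0008 -0.0081] turn -5.7
-0.1 shift [ 0.0002  0.0011 -0.012 ] turn -8.6
-0.05 shift [ 0.0002  0.0011 -0.0158] turn -11.5
-0.0 shift [ 0.0002  0.001  -0.0197] turn -14.3
0.05 shift [ 0.0002  0.0007 -0.0235] turn -17.2
0.1 shift [ 0.0002  0.0001 -0.0274] turn -20.1
0.15 shift [ 0.0002 -0.0006 -0.0312] turn -22.9
```

step_arm(targets=[[[0, 0.0004, -0.0042, -2.9], [0, 0.0008, -0.0081, -5.7], [0, 0.0011, -0.012, -8.6], [0, 0.0011, -0.0158, -11.5], [0, 0.001, -0.0197, -14.3]]])

```text
time: 6.23
tool_pos: [628.6, 58.7, 97.2]
tcp_rot: [1.009, 1.567, -0.56]
contact_force: [1.9, -2.5, -1.4]
grip_width: 0.4
```

step_arm(targets=[[[0, 0.0004, -0.0042, -2.9], [0, 0.0008, -0.0081, -5.7], [0, 0.0011, -0.012, -8.6], [0, 0.0011, -0.0158, -11.5], [0, 0.001, -0.0197, -14.3]]])

```text
time: 6.65
tool_pos: [630.3, 78.0, 97.3]
tcp_rot: [0.752, 1.565, -0.565]
contact_force: [2.5, -3.8, -1.6]
grip_width: 0.2
```

```bash
python3 - <<'E'
from h import *
print(st()[0]["contact_force"]);arc(np.arange(.25,.52,.05))
E
```

```text
[ 2.48393074 -3.78463206 -1.64508817]
0.25 shift [ 0.0003 -0.0009 -0.0007] turn 0.2
0.3 shift [ 0.0002 -0.0003 -0.0046] turn -2.6
0.35 shift [ 0.0002  0.0002 -0.0084] turn -5.5
0.4 shift [ 0.0002  0.0004 -0.0123] turn -8.4
0.45 shift [ 0.0002  0.0005 -0.0161] turn -11.2
0.5 shift [ 0.0002  0.0004 -0.02  ] turn -14.1
```

step_arm(targets=[[[0, -0.0003, -0.0046, -2.6], [0, 0.0002, -0.0084, -5.5], [0, 0.0004, -0.0123, -8.4], [0, 0.0005, -0.0161, -11.2], [0, 0.0004, -0.02, -14.1]]])

```text
time: 7.07
tool_pos: [626.8, 97.2, 97.5]
tcp_rot: [0.603, 1.562, -0.466]
contact_force: [2.6, -2.4, -1.7]
grip_width: 0.6
```

```bash
python3 - <<'E'
from h import *
print(st()[0]["contact_force"]);arc(np.arange(.5,.8,.05))
E
```

```text
[ 2.62248714 -2.38480945 -1.7378711 ]
0.5 shift [ 0.0005 -0.0009 -0.0007] turn 0.1
0.55 shift [ 0.0005 -0.0003 -0.0045] turn -2.7
0.6 shift [ 0.0004  0.0002 -0.0084] turn -5.6
0.65 shift [ 0.0004  0.0004 -0.0122] turn -8.5
0.7 shift [ 0.0004  0.0005 -0.0161] turn -11.3
0.75 shift [ 0.0003  0.0004 -0.0199] turn -14.2
0.8 shift [ 0.0003  0.     -0.0238] turn -17.1
```

step_arm(targets=[[[0, -0.0003, -0.0045, -2.7], [0, 0.0002, -0.0084, -5.6], [0, 0.0004, -0.0122, -8.5], [0, 0.0005, -0.0161, -11.3], [0, 0.0005, -0.0175, -12.4]]])

```text
time: 7.48
tool_pos: [619.6, 113.2, 97.7]
tcp_rot: [0.473, 1.56, -0.377]
contact_force: [4.6, -2.0, 0.3]
grip_width: -0.0
```

```bash
python3 - <<'E'
from h import *
from plant import bot
print(st()[0]["contact_force"],yaw(st()[2]));arc([.7,.75,.8])
c=bot.capture("side"); np.savez("side4.npz",**c); crop(c,170,110,140,120,5,"pics/s4.png")
c=bot.capture("top"); np.savez("top4.npz",**c)
P=cloud(c); L=P[...,:2]-C; r=np.hypot(L[...,0],L[...,1]); a=np.arctan2(L[...,1],L[...,0])
m=(P[...,2]>104)&(P[...,2]<119)&(r>40)&(r<100); print(np.c_[r[m],a[m],P[...,2][m]].round(2))
E
```

```text
[ 4.64094968 -2.01436474  0.28566731] 0.7211253915591854
0.7 shift [ 0.0007 -0.0012  0.0011] turn 1.2
0.75 shift [ 0.0007 -0.0005 -0.0027] turn -1.7
0.8 shift [ 0.0007  0.     -0.0065] turn -4.5
[]
```

View pics/s4.png

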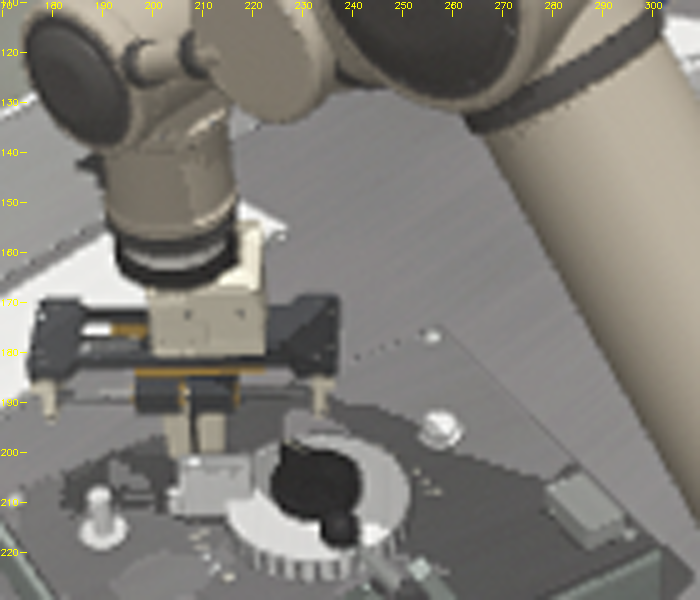

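The fin's face is at about (205–218, 201–212), and it is following the fingers round towards the pin at (189,212). I'll push the last ~0.075 rad.

step_arm(targets=[[[0, -0.0007, -0.001, -1], [0, -0.0005, -0.0025, -1.7], [0, -0.0003, -0.0045, -3], [0, 0, -0.006, -4.1], [0, 0, -0.006, -4.1]]])

```text
time: 8.0
tool_pos: [615.5, 117.9, 97.9]
tcp_rot: [0.411, 1.56, -0.368]
contact_force: [3.9, -0.5, 1.0]
grip_width: 0.6
```

step_arm(targets=[[[0, 0, 0.004, 0], [0, 0, 0.01, 0], [-0.03, 0, 0.02, 0], [-0.065, 0, 0.03, 0], [-0.1, 0, 0.04, 0]]])

```text
time: 8.42
tool_pos: [642.1, 89.6, 198.4]
tcp_rot: [0.188, 1.564, -0.591]
contact_force: [0.5, 0.2, 0.6]
grip_width: 0.3
```

step_arm(targets=[[[0, -0.03, 0.02, 7], [0, -0.06, 0.04, 14], [0, -0.09, 0.06, 21], [0, -0.12, 0.08, 28], [0, -0.15, 0.1, 35]]])

```text
time: 8.83
tool_pos: [606.7, -88.9, 198.5]
tcp_rot: [0.716, 1.566, -0.68]
contact_force: [1.3, -0.4, -0.4]
grip_width: 0.2
```

```bash
python3 - <<'E'
from h import *
from plant import bot
for n in("side","top"):
    c=bot.capture(n); np.savez(f"{n}5.npz",**c)
P=cloud(c); L=P[...,:2]-C; r=np.hypot(L[...,0],L[...,1]); a=np.arctan2(L[...,1],L[...,0])
m=(P[...,2]>104)&(P[...,2]<119)&(r>40)&(r<100); print(np.c_[r[m],a[m],P[...,2][m]].round(2))
A=cv2.cvtColor(load("top0")["color"],6)
t=load("top5"); s=load("side5"); crop(t,175,132,130,108,4,"a.png");crop(s,165,165,140,90,4,"b.png")
a=cv2.imread("a.png");b=cv2.imread("b.png"); a=a[:600,:300+100];b=b[:,:400]
h=max(a.shape[0],b.shape[0]); o=np.zeros((h,800,3),np.uint8); o[:a.shape[0],:400]=a;o[:b.shape[0],400:400+b.shape[1]]=b; cv2.imwrite("pics/c5.png",o)
print(st()[1],yaw(st()[2]))
E
```

```text
[[ 88.85   0.75 111.55]
 [ 85.74   0.78 113.03]
 [ 83.68   0.75 111.99]
 [ 85.12   0.84 114.77]
 [ 77.97   0.75 114.5 ]
 [ 80.61   0.84 112.73]
 [ 78.31   0.81 112.  ]
 [ 75.5    0.78 113.56]
 [ 72.91   0.75 114.59]
 [ 75.34   0.85 113.61]
 [ 72.68   0.81 114.29]
 [ 69.51   0.78 117.32]
 [ 67.52   0.74 116.03]
 [ 70.19   0.85 114.08]
 [ 67.4    0.82 115.27]
 [ 64.84   0.78 115.91]
 [ 63.18   0.73 113.35]
 [ 65.57   0.85 112.4 ]
 [ 62.42   0.82 115.08]
 [ 59.48   0.78 117.29]
 [ 57.44   0.73 116.27]
 [ 59.56   0.86 116.54]
 [ 57.12   0.82 116.25]
 [ 55.33   0.77 113.78]
 [ 53.02   0.72 113.92]
 [ 55.58   0.86 112.11]
 [ 52.54   0.82 114.44]
 [ 49.19   0.77 118.48]
 [ 48.32   0.71 112.72]
 [ 50.12   0.86 114.06]
 [ 46.88   0.82 117.25]
 [ 46.03   0.75 110.67]
 [ 43.94   0.69 110.17]
 [ 45.89   0.86 110.61]
 [ 43.24   0.81 111.28]]
[606.3283805  -92.62834108 198.38656521] 0.1714107442174591
```

View pics/c5.png

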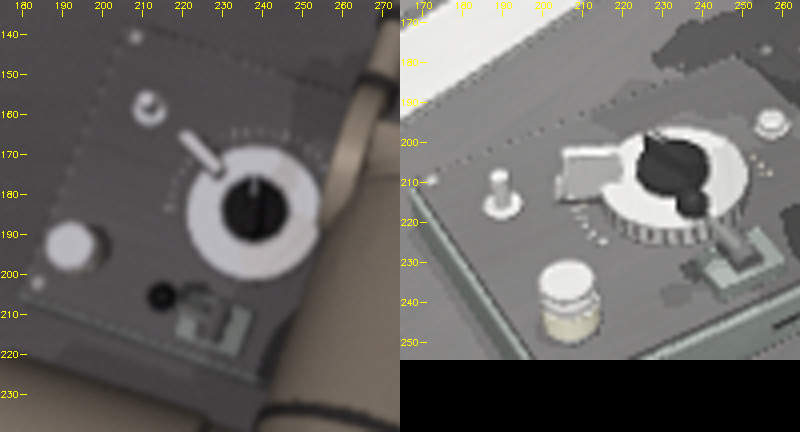

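```bash
python3 - <<'E'
from h import *
t=load("top5"); g=cv2.cvtColor(t["color"],cv2.COLOR_RGB2GRAY).astype(float)
P=cloud(t); L=P[...,:2]-C; r=np.hypot(L[...,0],L[...,1])
m=(P[...,2]>104)&(P[...,2]<119)&(r>50)&(r<92); X=P[m][:,:2]
vx,vy,x0,y0=cv2.fitLine(X.astype(np.float32),2,0,.01,.01).ravel(); d=np.array([vx,vy]); d*=np.sign(d[0])
print("fin line ang",np.arctan2(d[1],d[0]),"through-centre ang",np.arctan2(*(X.mean(0)-C)[::-1]))
for z,lo,hi in((96,85,110),(64,62,70)):
    m=(P[...,2]>lo)&(P[...,2]<hi)&(abs(r-138)<22)&(abs(np.arctan2(L[...,1],L[...,0])-.8)<.15)
    q=P[m]; k=q.mean(0) if len(q) else C; print(z,len(q),k,np.arctan2(k[1]-C[1],k[0]-C[0]))
# pixel: bright fin above ring
b=(g>140).astype(np.uint8); n,l,s,c=cv2.connectedComponentsWithStats(b)
pts=[(u,v) for v in range(160,172) for u in range(214,228) if b[v,u]]
W=np.array([onz(t,u,v,115)[:2] for u,v in pts]); rr=np.hypot(*(W-C).T); W=W[rr>64]; print(len(W),"mask fin ang",np.arctan2(*(W.mean(0)-C)[::-1]))
print("pin comp",[c[i] for i in range(1,n) if 205<c[i][0]<217 and 150<c[i][1]<165])
to(hw(-105,95,170),Y)
for n in("top",):
  a=load("top0")["color"].astype(float);bb=t["color"].astype(float); print("knob px diff",abs(a-bb)[175:195,230:248].mean())
E
```

```text
fin line ang 0.7701578 through-centre ang 0.7961162836074874
96 13 [647.7681464  173.92918268  94.56500572] 0.8081549335834554
64 39 [647.14053959 170.69422847  64.44541925] 0.7950457216625488
22 mask fin ang 0.8091983666807093
pin comp [array([211.53846154, 159.07692308])]
shift [-0.0333 -0.0747 -0.3056] turn 27.4
knob px diff 10.636111111111111
```

step_arm(targets=[[[-0.02, -0.008, -0.034, 5], [-0.032, -0.016, -0.068, 10], [-0.032, -0.025, -0.102, 15], [-0.032, -0.034, -0.136, 20], [-0.032, -0.042, -0.17, 25]]])

```text
time: 9.35
tool_pos: [534.5, 69.6, 229.4]
tcp_rot: [0.67, 1.566, -1.169]
contact_force: [1.2, 0.2, -0.4]
grip_width: 0.3
```

```bash
python3 - <<'E'
from h import *
to(hw(-105,90,170),Y)
E
```

```text
shift [-0.0012 -0.0857 -0.1025] turn 2.2
```

step_arm(targets=[[[0, -0.025, -0.03, 1], [0, -0.05, -0.06, 2.2], [0, -0.075, -0.088, 2.2], [0, -0.0857, -0.1025, 2.2], [0, -0.0857, -0.1025, 2.2]]])

```text
time: 9.77
tool_pos: [476.7, 194.8, 228.8]
tcp_rot: [0.171, 1.568, -1.7]
contact_force: [0.5, -0.2, -0.6]
grip_width: 0.6
```

step_arm(targets=[[[0.03, 0, 0, 0], [0.06, 0, 0, 0], [0.085, 0, 0, 0], [0.085, 0, 0, 0], [0.085, 0, 0, 0]]])

```text
time: 10.18
tool_pos: [476.2, 194.0, 143.1]
tcp_rot: [-0.486, 1.566, -2.358]
contact_force: [0.0, -0.1, 0.5]
grip_width: 0.2
```

```bash
python3 - <<'E'
from h import *
to(hw(-105,35,82),Y);to(hw(-105,-16,82),Y)
E
```

```text
shift [0.0014 0.0033 0.0569] turn 0.3
shift [0.0016 0.003  0.1079] turn 0.3
```

step_arm(targets=[[[0.001, 0.003, 0.018, 0], [0.001, 0.003, 0.03, 0], [0.001, 0.003, 0.042, 0], [0.001, 0.003, 0.054, 0], [0.001, 0.003, 0.066, 0]]])

```text
time: 10.6
tool_pos: [459.8, 129.3, 143.6]
tcp_rot: [-0.116, 1.567, -1.988]
contact_force: [0.4, 2.8, 0.3]
grip_width: 0.7
```

step_arm(targets=[[[0, 0, 0.012, 0], [0, 0, 0.023, 0], [0, 0, 0.033, 0], [0, 0, 0.04, 0], [0, 0, 0.042, 0]]])

```text
time: 11.02
tool_pos: [447.7, 91.3, 143.8]
tcp_rot: [-3.015, 1.567, 1.392]
contact_force: [5.1, 25.2, -5.1]
grip_width: 0.3
```

```bash
python3 - <<'E'
from h import *
print(st()[0]["contact_force"]);to(hw(-105,-16,82),Y)
E
```

```text
[ 5.12619605 25.15722114 -5.07430502]
shift [ 0.0018 -0.0003  0.0014] turn 0.1
```

The lever is against its stop (25 N). I'll back off, lift and check.

step_arm(targets=[[[0, 0, -0.01, 0], [0, 0, -0.025, 0], [-0.02, 0, -0.03, 0], [-0.055, 0, -0.03, 0], [-0.09, 0, -0.03, 0]]])

```text
time: 11.43
tool_pos: [455.7, 119.2, 234.1]
tcp_rot: [-2.01, 1.567, 2.398]
contact_force: [1.1, 0.1, 0.9]
grip_width: 0.5
```

step_arm(targets=[[[-0.02, 0, 0.03, 0], [-0.03, 0, 0.06, 0], [-0.03, 0, 0.095, 0], [-0.03, -0.01, 0.13, 0], [-0.03, -0.01, 0.165, 0]]])

```text
time: 11.85
tool_pos: [394.9, -36.5, 264.0]
tcp_rot: [-1.718, 1.566, 2.692]
contact_force: [1.6, -0.3, -0.3]
grip_width: 0.6
```

step_arm(targets=[[[0, 0, 0.035, 0], [0, 0, 0.07, 0], [0, 0, 0.105, 0], [0, 0, 0.14, 0], [0, 0, 0.14, 0]]])

```text
time: 12.27
tool_pos: [351.3, -175.3, 264.0]
tcp_rot: [-1.05, 1.566, -2.93]
contact_force: [0.6, 0.3, -0.2]
grip_width: 0.6
```

```bash
python3 - <<'E'
from h import *
from plant import bot
for n in("side","top"):
    c=bot.capture(n); np.savez(f"{n}6.npz",**c)
t=load("top6"); s=load("side6"); crop(t,175,132,100,108,4,"a.png");crop(s,165,165,140,90,4,"b.png")
a=cv2.imread("a.png")[:600,:400];b=cv2.imread("b.png")[:,:400]
o=np.zeros((a.shape[0],800,3),np.uint8); o[:,:a.shape[1]]=a;o[:b.shape[0],400:400+b.shape[1]]=b; cv2.imwrite("pics/c6.png",o)
P=cloud(t); L=P[...,:2]-C; r=np.hypot(L[...,0],L[...,1])
m=(P[...,2]>104)&(P[...,2]<119)&(r>50)&(r<92); X=P[m][:,:2]; print("fin",len(X),np.arctan2(*(X.mean(0)-C)[::-1]))
print("ball clamped side px",proj(s,hw(-105,-38.4,92.2)),st()[1],st()[0]["contact_force"])
def mark(n):
    g=cv2.cvtColor(load(n)["color"],cv2.COLOR_RGB2GRAY)[174:183,234:243].astype(float); w=np.clip(g-60,0,None)[:,:]; return g[:,4].round(),
print(mark("top0"),mark("top6"))
E
```

```text
fin 31 0.7954164567694416
ball clamped side px [259.65651112 205.35468032] [ 352.40626158 -171.17778498  263.78910048] [-0.28210034  0.52994943 -0.04590996]
(array([192., 161., 115.,  89.,  87.,  88.,  68.,  39.,  27.]),) (array([190., 159., 112.,  88.,  86.,  86.,  69.,  38.,  28.]),)
```

View pics/c6.png

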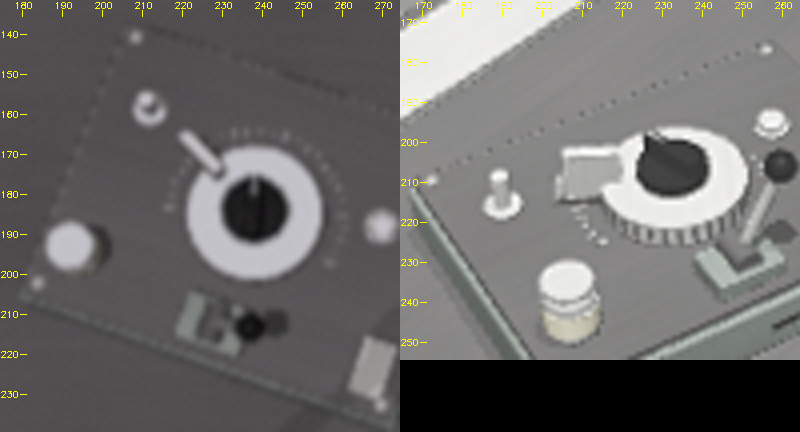

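The ball is at (259.5,206), which is clamped. The fin points at the pin (0.795 rad against about 0.80), and the mark and the bystanders look unchanged. I'm handing the job in.

```bash
python3 -c "
from plant import bot
print(bot.close_job())"
```

```text
the job is handed in; nothing more can be done
None
```

I released the clamp lever, pushed the fin round until it pointed at the index pin, tipped the lever back against its stop, withdrew the arm and handed the job in at about 12.3 s. `close_job()` reports no verdict, so these are my own last checks.

- **Fin:** its direction measured 0.795 rad in the last depth image. The pin's bearing came out at 0.795 to 0.808 rad depending on the method, a miss of about 2 mm or less against the 10 mm allowed. Two other fin readings, taken before the lever went back, were 0.809 rad by colour mask and 0.770 rad by a line fit on the fin's few depth points. The 0.770 reading would mean a miss of about 5 mm at most, still inside the limit.
- **Clamp lever:** the ball sits within a pixel of its clamped position in the side view.
- **Fine knob:** the brightness profile along its white mark matches the first picture to within 3 grey levels.
- **Forces:** the wrist read at most about 5 N at the ends of the fin-pushing moves. The highest was 26 N on the lever, when it reached its clamped stop.
- **Bystanders:** the tin and block look unmoved. I did not check the hammer, wrench, can and mug in the final images; the arm stayed clear of them throughout.

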